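Put the humidifier back together: filter in its slot, tank on its base

ROBOT

A 6-joint arm with a two-finger parallel gripper is mounted at the origin on the work surface. World frame = base frame: x ahead of the robot, y to its left, z up, the work surface at z = 0. Lengths are in m, angles in rad, forces in N, time in s.
With the tool pointing down it reaches from about 0.25 to 0.725 m from the base axis. Payload 4 kg.
Tool frame: the origin (TCP) lies on the centre line of the jaws, within the pads' length; the fingertips stand 22 mm ahead of it and the grasp point (between the pads) lies 3 mm ahead of it (bot.tip_reach is the distance from the TCP to the fingertips, in m); z points along the fingers, y is the line along which they close (so a half turn about z gives the same grasp; the last joint's range is limited). The gripper opens to 85 mm and grips with 20 to 120 N. Pads are 22 mm wide; open, the fingers measure 114 mm over their backs; the gripper's body (76 mm by 85 mm) begins 54 mm behind the grasp point. The pads swing forward as they close: fully open they stand 13 mm farther back than shut.
Start: joints at [1.17, 0.241, 0.005, 1.335, 0, 1.571], TCP at [0.195, 0.46, 0.253] pointing down, gripper open.
Joint ranges: [-2.72, 2.72], [-1.05, 1.87], [-1.09, 1.28], [-1.99, 2.15], [-1.42, 1.44], [-3.14, 3.14]. Speed limits (rad/s): [2.79, 2.79, 3.14, 3.14, 3.14, 3.14].

INTERFACE

Orientations are given as a unit quaternion [x, y, z, w].
In Python, from workcell import bot gives the robot as it stands. The module is installed in compiled form; this text tells all that it offers.
- The arm moves only by the tool apply_moves, never from a script. Its argument "commands" is a list of rows, each a list of 4 numbers: the shift along the tool's x, y, z scaled (see below), then the turn about the tool's z scaled (see below). In form: [[tx, ty, tz, roll], ...]. A call has exactly 5 rows; each row shifts and turns the commanded pose from where the row before left it, along the tool's axes as they then stand; what a row does not reach is not made up. The controller multiplies each number of a shift by 20 mm and each number of a turn by 60 degrees. A row lasts 1/12 s, in which the tool goes at most 41.7 mm and 7.16 degrees, less where a joint would pass 70% of its speed; a pose out of reach is approached as far as the arm can. A call with a number of a shift or a turn outside -1 to 1 is refused whole. A call with a gripper value outside its range is refused whole. "claw" is the closure, from 0 (fully open) to 1 (shut), set as the call begins (left out, the last holds). The fingers move at their own pace and stop on an object; the grip force is fixed at half the most. Time passes only in rows, so rows that do not move let the fingers close, or fill a call up. It gives the time, the measured TCP pose, the force, the opening and the grip force at its end, in the units of the state.
- bot.get_obs(): the state, without advancing time (a new reading comes with each control period).
- bot.camera(name): name is "scene" or "top"; returns a dict with "image" (400x640x3 uint8, blue, green, red), "camera_matrix" (3x3 intrinsics, pixels), "R" (3x3) and "t" (3): a world point X has camera coordinates R X + t. Camera axes: x right, y down, z forward; pixel columns grow to the right and rows downward; lengths in m; the calibration is good to about 2 mm. A picture is of the moment at which its call begins. There is no depth.
- bot.job_done(): hands the job in; it is judged then, once.
The state is a dict: "clock": time; "joint_pos": joint angles; "joint_vel": joint speeds; "tau": joint torques, N m; "eef_pos": TCP position; "tool_rot": TCP orientation; "ft_force": force on the tool from outside, world axes, zero at the start; "ft_torque": the same for the moment, N m; "grip_width": finger opening in m; "grasp_force": force on a finger pad.
Only numpy, scipy, OpenCV 4.12 (cv2) and the standard library are available. Lean on these libraries where they do the work, as an engineer would, in place of code of your own. Each camera call takes 0.05 s, during which the arm holds its last target. There are 200 camera calls.

TASK

Put the humidifier together: take the filter out of its open carton and slide it edgewise all the way down into the slot in the top of the fan housing, and lift the water tank by its handle and lower it gently onto the pegs of its base, the right way round, until it sits fully home. Keep the tank upright and leave everything else on the bench where it is.

Things in the scene. Friction and masses are not known exactly. Their poses are not given: they have to be found in the camera images.
- humidifier: White base unit, fixed, upright. Origin under it on the bench; x points from its front (grille, dial) to its rear, y to its left, z up. Footprint x -86 to 86 mm (dial to -99), y -160 to 170 mm. Its -y part (y -160 to -15) is the closed fan housing, 135 mm tall, filter slot in its top. Its +y part is the open tank bay: flat deck 45 mm above the bench, rim 6 mm high, two upright grey pegs.
- tank_bay (a point): Point on the bay's deck, 45 mm above the bench, where the origin of the seated tank belongs (humidifier x 0, y 80 mm). Axes as the humidifier; seated, the tank's axes match them (front to front).
- valve_post (a point): Foot, on the deck, of the thick peg: 28 mm in diameter, 26 mm tall, its top 10 mm tapering inwards by 5 mm. At x 30, y 40 mm from tank_bay.
- locating_peg (a point): Foot, on the deck, of the thin peg: 16 mm in diameter, 26 mm tall, its top 10 mm tapering inwards by 5 mm. At x 30, y -40 mm from tank_bay.
- filter_slot (a point): Centre of the slot's mouth, level with the fan housing's top, 135 mm above the bench (humidifier x 0, y -87.5 mm); axes as the humidifier. The slot is 20 mm wide along x, 106 mm long along y, 105 mm deep, vertical, with a 45 degree lead-in 6 mm wide all round its mouth. The space above it is free.
- tank: Closed empty water tank, grey-blue plastic, about 0.45 kg, loose, upright on the bench at the left. Origin at the centre of its underside. 150 mm along x, 160 along y, 150 tall. Front (-x) corners bevelled by 35 mm, dark level window in the front face, rear corners square. Two sockets underneath fit the bay's pegs one way round only; it then rests flat on the deck. Centre of mass under the handle.
- tank_socket (a point): Centre, on the underside, of the tank's wide socket for the valve post: 33 mm in diameter, 32 mm deep, at tank x 30, y 40 mm. The narrow socket, 21 mm in diameter, for the locating peg is at x 30, y -40 mm. Play round the pegs 2.5 mm.
- tank_handle (a point): Centre of the bar of the tank's rigid carry handle, 187 mm above the underside, at tank x 0, y 0. White bar along the tank's y, 20 mm thick along x, 14 mm high, free for 86 mm between its two uprights, 30 mm of free space under it.
- filter: Filter cartridge: flat upright panel, grey frame, white pleats, 14 mm thick along x, 100 mm wide along y, 105 mm tall, grip tab on top; about 90 g, loose. Origin at the centre of its bottom edge, z up. It starts upright in the carton, the panel reaching 34 mm above the rim. Either face may look forward. Fully in the slot, the panel is flush with the housing's top and only the tab stands out.
- filter_tab (a point): Centre of the filter's grip tab, 124 mm above the bottom edge, 19 mm above the panel's top. The tab is 12 mm thick along the filter's x, 40 mm wide along y, 38 mm tall.
- carton: Open cardboard carton holding the filter, fixed to the bench, at the right. 32 mm along x, 116 mm along y, 75 mm tall, walls and floor 4 mm, open at the top, flaps folded outwards. Origin under its centre. The filter stands along its y.
- preserve_jar: Glass preserving jar with a steel lid, 80 mm across, 125 mm tall, standing behind the carton; loose, leave it alone. Origin at the centre of its underside.
- paint_tin: Closed paint tin, 100 mm across, 120 mm tall, standing on the left of the humidifier; loose, leave it alone. Origin at the centre of its underside.
- candle: Jar candle, 80 mm across, 85 mm tall, standing between the robot and the humidifier; loose, leave it alone. Origin at the centre of its underside.
- tape_roll: Roll of packing tape lying flat, 100 mm across, 45 mm tall, between the robot and the humidifier; loose, leave it alone. Origin at the centre of its underside.
- screwdriver: Screwdriver lying flat in front of and to the right of the humidifier; loose, leave it alone.
- mug: White mug, 80 mm across, 90 mm tall, standing on the right of the humidifier; loose, leave it alone. Origin at the centre of its underside.
Things that resemble listed ones, but are neither listed nor needed, are in the scene too. Of the things that look like the filter, take the one that is farthest to the robot's left at the start.

How it is judged:
At the end, for the whole second after the job is handed in: Tank at rest on the bay deck over both pegs: within 6 mm sideways and 4 mm in height of the bay point, upright within 0.04 rad, turned to match within 0.1 rad. Filter at rest in the slot: bottom at least 100 mm under the mouth, within 7 mm of its centre, upright within 0.08, in line within 0.1 rad (horizontal distance between tank and tank_bay below 0.006 m and z of tank in the frame of tank_bay between -0.004 and 0.004 m and angle between tank's own z axis and vertical below 0.04 rad and angle between the x axis of tank and the x axis of tank_bay, either way round below 0.1 rad and horizontal distance between filter and filter_slot below 0.007 m and z of filter in the frame of filter_slot below -0.1 m and angle between filter's own z axis and vertical below 0.08 rad and angle between the x axis of filter and the x axis of filter_slot, either way round below 0.1 rad and linear speed of each of tank, filter below 0.02 m/s); the robot touches nothing.
It fails at once if the tank is tipped by more than 0.5 rad (angle between tank's own z axis and vertical above 0.5 rad).
It fails at once if the tank is dropped or slammed onto the base instead of being lowered (horizontal distance between tank and tank_bay below 0.05 m and z of tank in the frame of tank_bay below 0.03 m and linear speed of tank above 0.35 m/s).
It fails at once if another thing on the bench is shifted by more than 40 mm (distance of any of preserve_jar, paint_tin, candle, tape_roll, screwdriver, mug from where it was at the start of the episode above 0.04 m).
It also fails if it takes over 72 s, if anything falls off the work surface, if the arm or the gripper's body presses on something with over 40 N, if the wrist force passes 120 N, or if a joint passes its speed limit or range.

## Working session

There is one attempt and no reset: what is moved stays moved. The work goes in short steps, Python scripts to look and compute and a tool call to move; the robot and the scene stay as the last step left them, time stands still between calls to the robot, and variables do not carry over. Pictures are saved under pics/ and viewed, at most 14 in all, crops included, and the job is handed in when it is done.

Besides the shell and the picture viewer there is one more tool, called after ">>>" by a JSON object that holds its "name" and its "arguments". apply_moves: Moves the arm, as the interface text tells. Shifts and turns lie within -1 to 1; 1 stands for 20 mm of shift or 60 degrees of turn. Its arguments: {"type":"object","properties":{"commands":{"type":"array","items":{"type":"array","items":{"type":"number","minimum":-1,"maximum":1}}},"claw":{"type":"number"}},"required":["commands"]}

```bash
mkdir -p pics
cat > h.py <<'E'
import numpy as np, cv2, json
from workcell import bot
def snap(tag):
    for n in ("scene","top"):
        c=bot.camera(n); cv2.imwrite(f"pics/{tag}_{n}.png",c["image"])
        json.dump({k:np.asarray(c[k]).tolist() for k in("camera_matrix","R","t")},open(f"{tag}_{n}.json","w"))
def cam(f):
    d=json.load(open(f+".json")); return [np.array(d[k]) for k in("camera_matrix","R","t")]
def proj(f,X):
    K,R,t=cam(f); p=(K@(R@np.atleast_2d(X).T+t.reshape(3,1))).T; return p[:,:2]/p[:,2:]
def ray(f,uv):
    K,R,t=cam(f); d=R.T@np.linalg.solve(K,[*uv,1]); return -R.T@t.ravel(), d/np.linalg.norm(d)
def onz(f,uv,z):
    c,d=ray(f,uv); return c+d*(z-c[2])/d[2]
def tri(obs):
    A=np.zeros((3,3));b=np.zeros(3)
    for f,uv in obs:
        c,d=ray(f,uv);P=np.eye(3)-np.outer(d,d);A+=P;b+=P@c
    return np.linalg.solve(A,b)
E
python3 - <<'E'
from h import *
snap("a")
o=bot.get_obs()
for k in("clock","eef_pos","tool_rot","grip_width"):print(k,o[k])
for n in("a_scene","a_top"):
    K,R,t=cam(n);print(n,K.tolist(),(-R.T@t).round(3),R.round(3).tolist())
E
```

```text
clock 0.1
eef_pos [0.1948753  0.45988506 0.25250891]
tool_rot [ 1.99059382e-01  9.79986972e-01 -9.30423844e-04 -1.75549568e-04]
grip_width 0.08530791277779425
a_scene [[417.86175200302966, 0.0, 325.6638681868082], [0.0, 417.86175200302966, 195.89994660825243], [0.0, 0.0, 1.0]] [ 1.222 -0.308  1.193] [[0.35, 0.937, -0.006], [0.758, -0.287, -0.585], [-0.55, 0.2, -0.811]]
a_top [[468.16504254338514, 0.0, 317.234873833053], [0.0, 468.16504254338514, 208.6522328464211], [0.0, 0.0, 1.0]] [ 0.244 -0.038  1.441] [[0.025, -1.0, 0.017], [-0.984, -0.028, -0.176], [0.176, -0.012, -0.984]]
```

View pics/a_scene.png

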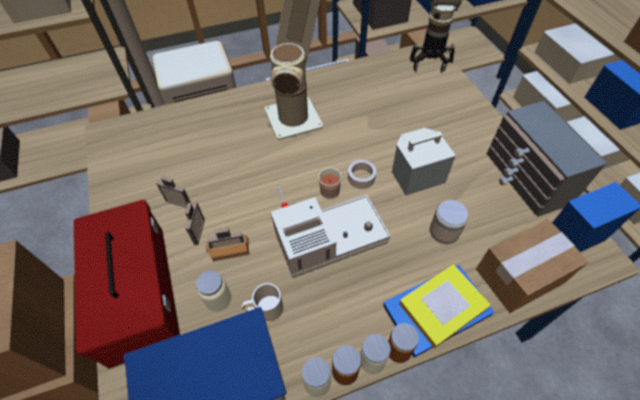

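View pics/a_top.png

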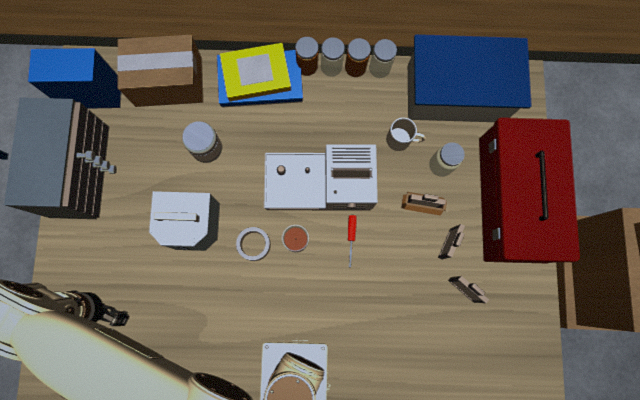

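The scene view shows three filter look-alikes: one in the open carton (scene 228,243; top 425,202) and two more (scene 195,222 and 172,190; top 453,241 and 468,289). The carton one is farthest left (+y) and matches the description. The tank is at top (180,218), the bay and pegs at top (281,170) and (307,170), and the slot at (351,173). Next is a close crop.

```bash
cat >> h.py <<'E'
def crops(lst,out,size=(800,600)):
    cv=np.zeros((size[1],size[0],3),np.uint8)
    for f,x0,y0,w,h,s,px,py in lst:
        im=cv2.resize(cv2.imread(f"pics/{f}.png")[y0:y0+h,x0:x0+w],None,fx=s,fy=s,interpolation=cv2.INTER_CUBIC)
        for x in range(-(-x0//10)*10,x0+w,10):
            u=int((x-x0+.5)*s);im[::4,u]=(0,255,255);cv2.putText(im,str(x),(u+1,9),0,.33,(0,0,255),1)
        for y in range(-(-y0//10)*10,y0+h,10):
            v=int((y-y0+.5)*s);im[v,::4]=(0,255,255);cv2.putText(im,str(y),(0,v-1),0,.33,(0,0,255),1)
        hh=min(im.shape[0],size[1]-py);ww=min(im.shape[1],size[0]-px);cv[py:py+hh,px:px+ww]=im[:hh,:ww]
    cv2.imwrite(f"pics/{out}.png",cv)
E
python3 - <<'E'
from h import *
crops([("a_scene",200,225,54,38,7,0,0),("a_top",395,185,58,36,7,390,0),("a_scene",388,122,72,74,4,0,275),("a_top",145,185,80,72,4.5,300,275)],"c1")
crops([("a_scene",266,192,126,82,6,0,0)],"c2",(760,495))
crops([("a_top",258,140,126,75,6,0,0)],"c3",(760,450))
E
```

```text
(no output)
```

View pics/c1.png

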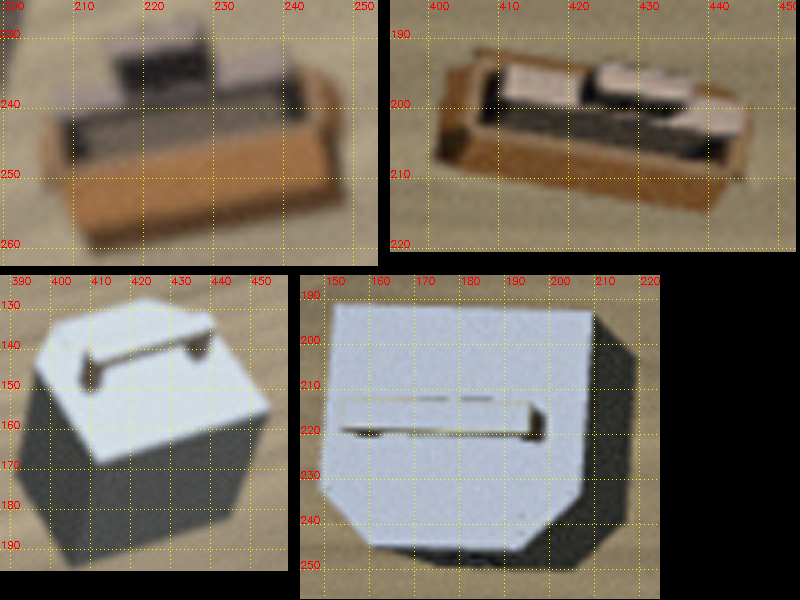

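View pics/c2.png

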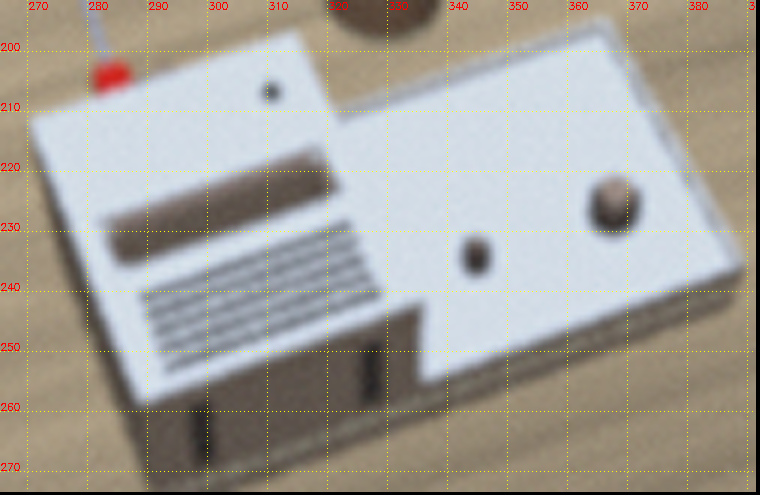

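View pics/c3.png

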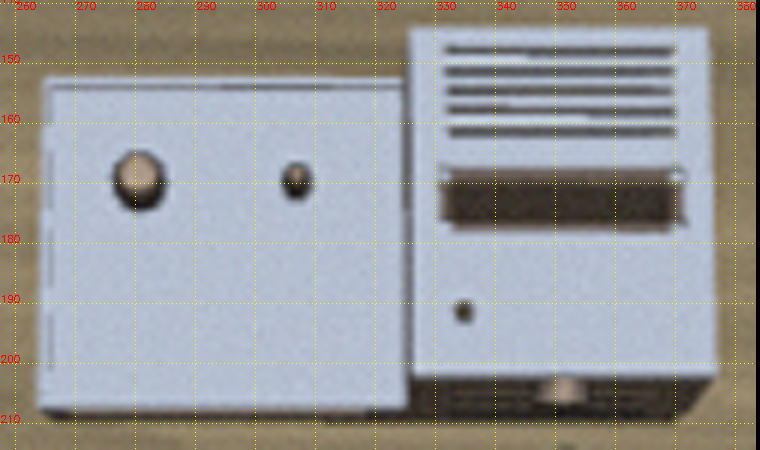

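The close crop confirms the choice: an upright panel in the carton, its tab top at scene (221.5,227.3) and top (430.5,197). The tank bevels (top 160–192,245) face the robot, and so does the dial, so front already faces front. Now I'll fit poses from both views.

Run:
```python
from h import *
from scipy.optimize import least_squares
def fit(name,pts,x0):
    def r(p):
        c,s=np.cos(p[2]),np.sin(p[2]);o=[]
        for f,uv,(x,y,z) in pts:
            o.append(proj(f,[p[0]+c*x-s*y,p[1]+s*x+c*y,z+p[3]])[0]-uv)
        return np.ravel(o)
    s=least_squares(r,x0,loss="soft_l1");print(name,s.x.round(4),"yaw deg",np.degrees(s.x[2]).round(2));print(r(s.x).reshape(-1,2).round(1).tolist());return s.x
S,T="a_scene","a_top"
H=[(S,(288.5,259),(.086,-.16,.135)),(S,(337,242),(.086,-.015,.135)),(S,(314.5,196.5),(-.086,-.015,.135)),(S,(270,212),(-.086,-.16,.135)),
(T,(325.5,144.5),(.086,-.015,.135)),(T,(375,144.5),(.086,-.16,.135)),(T,(377,202),(-.086,-.16,.135)),(T,(326,202),(-.086,-.015,.135)),
(S,(368.5,222),(.03,.12,.071)),(T,(280.5,168),(.03,.12,.071)),(S,(345,231),(.03,.04,.071)),(T,(307,168),(.03,.04,.071)),
(T,(264.5,152.5),(.086,.17,.051)),(T,(263.5,207.5),(-.086,.17,.051)),(T,(351,173),(0,-.0875,.135))]
h=fit("hum",H,[.4,0,0,0])
A=[(S,(412,168),(.075,-.08,.15)),(S,(452.5,155),(.075,.08,.15)),(S,(395,144),(-.04,-.08,.15)),(S,(399,134),(-.075,-.045,.15)),(S,(422,127.5),(-.075,.045,.15)),(S,(438,132),(-.04,.08,.15)),
(T,(152,190.5),(.075,.08,.15)),(T,(208,193),(.075,-.08,.15)),(T,(206,232),(-.04,-.08,.15)),(T,(192.5,245),(-.075,-.045,.15)),(T,(160,244),(-.075,.045,.15)),(T,(149.5,232),(-.04,.08,.15))]
t=fit("tank",A,[.4,.4,0,0])
print("tabtop tri",tri([(S,(221.5,227.3)),(T,(430.5,197))]), "tank corner",tri([(S,(412,168)),(T,(208,193))]),"housing",tri([(S,(337,242)),(T,(325.5,144.5))]))
print("handle top-view ctr at z.194",onz(T,(173.5,215.5),.194))
print("panel ctr z.109",onz(T,(427.5,199),.109),[onz(T,u,.109) for u in((410,194),(445,200))])
c,s=np.cos(h[2]),np.sin(h[2]);R=np.array([[c,-s],[s,c]])
print("bay",h[:2]+R@[0,.08],"slot",h[:2]+R@[0,-.0875])
# predicted filter overlay
c1=onz(T,(430.5,197),.147)
for yaw in(-.1,-.17,-.24):
    d=np.array([-np.sin(yaw),np.cos(yaw)]);n=np.array([np.cos(yaw),np.sin(yaw)])
    for f in(S,T):print(yaw,f,[proj(f,[*(c1[:2]+a*d+b*n),z])[0].round(1).tolist() for a,b,z in((.05,.007,.109),(-.05,.007,.109),(.05,-.007,.109),(-.05,-.007,.109),(.02,.006,.147),(-.02,.006,.147))])
```

```text
hum [ 0.5818 -0.0623  0.03    0.0013] yaw deg 1.72
[[0.7, -0.4], [-0.4, -0.6], [0.4, 0.3], [0.5, -0.4], [0.2, -0.4], [0.6, -0.4], [0.2, 0.1], [0.2, 0.2], [0.1, 0.9], [-0.2, 0.5], [0.5, 0.2], [-0.1, 0.5], [0.1, 0.0], [0.3, 0.1], [0.2, -0.2]]
tank [0.4369 0.3274 0.0041 0.0022] yaw deg 0.23
[[0.2, 0.4], [3.1, -0.1], [1.3, -0.2], [1.9, 0.1], [2.2, -0.2], [0.1, -0.5], [0.4, 0.5], [1.7, -0.6], [1.2, 1.1], [1.1, 0.5], [0.7, 0.8], [-0.5, -0.2]]
tabtop tri [ 0.51587716 -0.37386532  0.15461723] tank corner [0.50975576 0.25077791 0.15071682] housing [ 0.66827231 -0.07378552  0.13242247]
handle top-view ctr at z.194 [0.43732463 0.33121802 0.194     ]
panel ctr z.109 [ 0.51954386 -0.375543    0.109     ] [array([ 0.53296978, -0.3245532 ,  0.109     ]), array([ 0.51802369, -0.42667826,  0.109     ])]
bay [0.57944125 0.01765297] slot [ 0.58446574 -0.14977165]
-0.1 a_scene [[242.0, 234.0], [208.4, 241.6], [241.3, 230.2], [208.0, 237.6], [229.5, 229.4], [215.7, 232.5]]
-0.1 a_top [[410.3, 195.1], [444.4, 199.4], [409.9, 199.8], [444.0, 204.1], [423.7, 194.1], [437.7, 195.8]]
-0.17 a_scene [[241.9, 235.1], [208.2, 240.6], [241.6, 231.1], [208.1, 236.6], [229.4, 229.8], [215.6, 232.1]]
-0.17 a_top [[410.6, 194.0], [444.4, 200.6], [409.9, 198.6], [443.7, 205.3], [423.9, 193.6], [437.8, 196.3]]
-0.24 a_scene [[241.8, 236.1], [208.1, 239.6], [241.8, 232.1], [208.3, 235.6], [229.3, 230.3], [215.4, 231.7]]
-0.24 a_top [[411.0, 192.9], [444.4, 201.8], [410.0, 197.4], [443.4, 206.4], [424.1, 193.2], [437.8, 196.8]]
```

```bash
cat >> h.py <<'E'
def go(x,y,z,yaw):
    "print moves: tool shifts in rows' units & roll for reaching TCP at x,y,z with tool-y along world angle yaw (deg)"
    from scipy.spatial.transform import Rotation as Ro
    o=bot.get_obs();R=Ro.from_quat(o["tool_rot"]).as_matrix();d=R.T@(np.array([x,y,z])-o["eef_pos"])
    a=np.degrees(np.arctan2(R[1,1],R[0,1]));r=-(((yaw-a)+90)%180-90)
    print("t",round(o["clock"],2),"pos",np.round(o["eef_pos"],4),"yaw",a.round(2),"tilt",np.degrees(np.arccos(-R[2,2])).round(2),"shift units",(d/.02).round(3),"roll units",(r/60).round(3))
E
python3 - <<'E'
from h import *
from scipy.optimize import least_squares
def fit(name,pts,x0):
    def r(p):
        c,s=np.cos(p[2]),np.sin(p[2]);o=[]
        for f,uv,(x,y,z) in pts:
            o.append(proj(f,[p[0]+c*x-s*y,p[1]+s*x+c*y,z+p[3]])[0]-uv)
        return np.ravel(o)
    s=least_squares(r,x0,loss="soft_l1");print(name,s.x.round(4),"yaw deg",np.degrees(s.x[2]).round(2));print(r(s.x).reshape(-1,2).round(1).tolist());return s.x
S,T="a_scene","a_top"
A=[(S,(411.8,169),(.075,-.08,.15)),(S,(455,154),(.075,.08,.15)),(S,(396.5,143),(-.04,-.08,.15)),(S,(400.5,133.3),(-.075,-.045,.15)),(S,(424.3,126.8),(-.075,.045,.15)),(S,(439.5,131.8),(-.04,.08,.15)),
(T,(152,190.7),(.075,.08,.15)),(T,(209.6,192.5),(.075,-.08,.15)),(T,(207.2,233.4),(-.04,-.08,.15)),(T,(193.4,245.8),(-.075,-.045,.15)),(T,(160,244.3),(-.075,.045,.15)),(T,(149.4,232.3),(-.04,.08,.15)),(T,(174,215.6),(0,0,.194))]
fit("tank",A,[.4,.4,0,0])
F=[(S,(216.4,232),(.006,-.02,.143)),(S,(229.2,229.2),(.006,.02,.143)),(T,(424.1,193.8),(.006,.02,.143)),(T,(437.6,196.2),(.006,-.02,.143)),(T,(424.1,197.6),(-.006,.02,.143)),(T,(437.6,199.8),(-.006,-.02,.143)),(T,(410.5,193.8),(.007,.05,.105)),(T,(445.2,203.8),(-.007,-.05,.105)),(T,(445.2,198.9),(.007,-.05,.105))]
fit("filter",F,[.52,-.37,-.14,0])
for n,u,z in(("tin",(199,133),.12),("jar",(452,151),.125),("candle",(294,236),.085),("tape",(253,243),.045),("mug",(403,130),.09)):print(n,onz(T,u,z).round(3))
go(.437,.331,.30,0)
E
```

```text
tank [ 0.4364  0.3275 -0.001   0.0038] yaw deg -0.06
[[0.3, -1.1], [0.6, 0.6], [-0.2, 0.3], [0.5, 0.3], [0.0, 0.1], [-1.3, -0.7], [0.3, 0.2], [0.1, 0.0], [-0.2, -0.0], [-0.1, -0.1], [0.4, 0.5], [-0.7, -0.6], [0.5, 0.0]]
filter [ 0.5184 -0.3748 -0.1144  0.0072] yaw deg -6.55
[[-1.0, 0.0], [0.0, -0.1], [-0.0, -0.3], [0.5, -0.7], [-0.5, 0.0], [0.1, -0.2], [0.2, 0.6], [-0.8, 0.1], [-0.4, 0.3]]
tin [0.696 0.298 0.12 ]
jar [ 0.662 -0.446  0.125]
candle [0.404 0.01  0.085]
tape [0.384 0.133 0.045]
mug [ 0.735 -0.309  0.09 ]
t 0.1 pos [0.1949 0.4599 0.2525] yaw 67.04 tilt 0.11 shift units [-13.661  -1.215  -2.372] roll units 1.117
```

>>> {"name": "apply_moves", "arguments": {"commands": [[-0.98, -0.09, 0, 0], [-0.98, -0.09, 0, 0], [-0.98, -0.09, 0, 0], [-0.98, -0.09, 0, 0], [-0.98, -0.09, 0, 0]], "claw": 0}}

```text
clock: 0.52
eef_pos: [0.2823, 0.4131, 0.2528]
tool_rot: [0.199, 0.98, -0.001, -0.0]
ft_force: [-0.1, 0.8, 0.1]
grip_width: 0.0856
grasp_force: 0.0
```

>>> {"name": "apply_moves", "arguments": {"commands": [[-0.98, -0.09, 0, 0], [-0.98, -0.09, 0, 0], [-0.98, -0.09, 0, 0], [-0.98, -0.09, 0, 0], [-0.98, -0.09, 0, 0]]}}

```text
clock: 0.93
eef_pos: [0.3691, 0.3665, 0.2528]
tool_rot: [0.199, 0.98, -0.001, -0.0]
ft_force: [0.1, 0.2, 0.7]
grip_width: 0.0857
grasp_force: 0.0
```

>>> {"name": "apply_moves", "arguments": {"commands": [[-0.98, -0.09, 0, 0], [-0.98, -0.09, 0, 0], [-0.98, -0.09, 0, 0], [-0.9, -0.09, 0, 0], [0, 0, 0, 0.11]]}}

```text
clock: 1.35
eef_pos: [0.4388, 0.329, 0.2525]
tool_rot: [0.258, 0.966, -0.001, 0.0]
ft_force: [-0.1, 0.8, -0.2]
grip_width: 0.0852
grasp_force: 0.0
```

>>> {"name": "apply_moves", "arguments": {"commands": [[0, 0, 0, 0.11], [0, 0, 0, 0.11], [0, 0, 0, 0.11], [0, 0, 0, 0.11], [0, 0, 0, 0.11]]}}

```text
clock: 1.77
eef_pos: [0.4362, 0.3305, 0.2526]
tool_rot: [0.522, 0.853, -0.001, -0.0]
ft_force: [0.2, 0.5, -0.2]
grip_width: 0.0852
grasp_force: 0.0
```

>>> {"name": "apply_moves", "arguments": {"commands": [[0, 0, 0, 0.11], [0, 0, 0, 0.11], [0, 0, 0, 0.11], [0, 0, 0, 0.11], [0, 0, 0, 0]]}}

```text
clock: 2.18
eef_pos: [0.4362, 0.3305, 0.2527]
tool_rot: [0.701, 0.713, -0.001, -0.0]
ft_force: [-0.1, -0.4, 0.7]
grip_width: 0.0854
grasp_force: 0.0
```

Run:
```python
from h import *
go(.437,.329,.189,0)
snap("b")
crops([("b_scene",370,90,110,110,4,0,0),("b_top",140,180,80,80,4.5,440,0)],"c4",(800,450))
```

```text
t 2.18 pos [0.4362 0.3305 0.2527] yaw 0.93 tilt 0.07 shift units [-0.074  0.044  3.186] roll units 0.015
```

>>> {"name": "apply_moves", "arguments": {"commands": [[-0.07, 0.04, 0.7, 0.015], [0, 0, 0.7, 0], [0, 0, 0.7, 0], [0, 0, 0.7, 0], [0, 0, 0.4, 0]]}}

```text
clock: 2.7
eef_pos: [0.4365, 0.3288, 0.1875]
tool_rot: [0.705, 0.709, -0.001, -0.0]
ft_force: [-0.1, 0.1, -0.0]
grip_width: 0.0851
grasp_force: 0.0
```

>>> {"name": "apply_moves", "arguments": {"commands": [[0, 0, 0, 0], [0, 0, 0, 0], [0, 0, 0, 0], [0, 0, 0, 0], [0, 0, 0, 0]], "claw": 1}}

```text
clock: 3.12
eef_pos: [0.4377, 0.3297, 0.1903]
tool_rot: [0.706, 0.708, 0.001, 0.0]
ft_force: [-0.8, 0.0, -0.7]
grip_width: 0.0256
grasp_force: 0.0
```

>>> {"name": "apply_moves", "arguments": {"commands": [[0, 0, 0, 0], [0, 0, 0, 0], [0, 0, 0, 0], [0, 0, 0, 0], [0, 0, 0, 0]]}}

```text
clock: 3.53
eef_pos: [0.4372, 0.3297, 0.1902]
tool_rot: [0.706, 0.708, 0.001, -0.0]
ft_force: [-2.1, 0.3, 5.5]
grip_width: 0.0191
grasp_force: 60.2
```

>>> {"name": "apply_moves", "arguments": {"commands": [[0, 0, -0.2, 0], [0, 0, -0.5, 0], [0, 0, -0.8, 0], [0, 0, -0.8, 0], [0, 0, -0.8, 0]]}}

```text
clock: 3.95
eef_pos: [0.4368, 0.3288, 0.251]
tool_rot: [0.706, 0.708, -0.001, -0.0]
ft_force: [0.9, 0.5, -5.8]
grip_width: 0.0189
grasp_force: 59.0
```

>>> {"name": "apply_moves", "arguments": {"commands": [[0, 0, -0.8, 0], [0, 0, -0.8, 0], [0, 0, -0.8, 0], [0, 0, -0.6, 0], [0, 0, -0.3, 0]]}}

```text
clock: 4.37
eef_pos: [0.4376, 0.3294, 0.3187]
tool_rot: [0.706, 0.708, 0.001, 0.0]
ft_force: [-0.0, 1.4, -5.5]
grip_width: 0.0189
grasp_force: 59.0
```

Run:
```python
from h import *
snap("d")
crops([("d_scene",360,70,130,130,3.5,0,0),("d_top",120,150,110,110,3.2,455,0)],"c5",(808,455))
go(.5794,.0177+.002,.32,1.7)
```

```text
t 4.47 pos [0.4377 0.3295 0.318 ] yaw 0.13 tilt 0.07 shift units [-15.505   7.052  -0.1  ] roll units -0.026
```

View pics/c5.png

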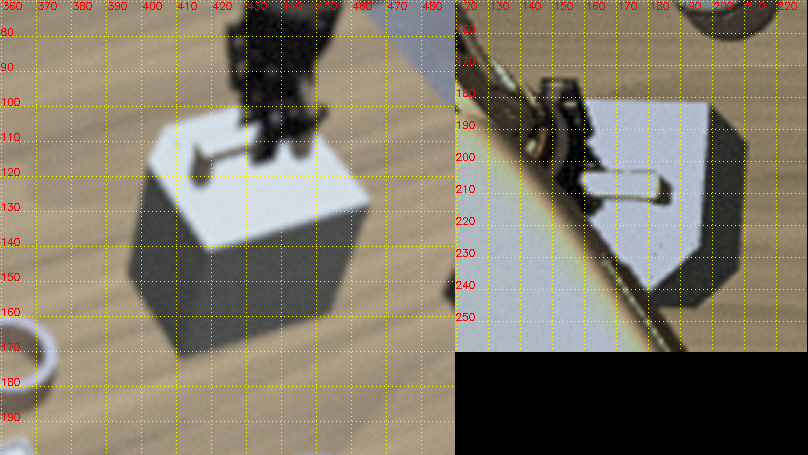

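The tank hangs upright from its handle, with its rear-right top corner at scene (419.5,140.9) and top (199.2,181.4). I'll measure its offset in the hand.

Run:
```python
from h import *
p=tri([("d_scene",(419.5,140.9)),("d_top",(199.2,181.4))]);print(p, p-np.array([.075,-.08,.15]))
q=onz("d_scene",(465.2,127.5),p[2]);print(q,q-np.array([.075,.08,.15]))
```

```text
[0.51309252 0.24786844 0.28082771] [0.43809252 0.32786844 0.13082771]
[0.51305458 0.404222   0.28082771] [0.43805458 0.324222   0.13082771]
```

>>> {"name": "apply_moves", "arguments": {"commands": [[-0.3, 0, 0, 0], [-0.6, 0, 0, 0], [-0.9, 0, 0, 0], [-0.9, 0.1, 0, 0], [-0.9, 0.2, 0, 0]]}}

```text
clock: 4.88
eef_pos: [0.4423, 0.2553, 0.3161]
tool_rot: [0.706, 0.708, -0.002, -0.0]
ft_force: [0.5, -0.5, -5.4]
grip_width: 0.0189
grasp_force: 59.0
```

>>> {"name": "apply_moves", "arguments": {"commands": [[-0.9, 0.4, 0, 0], [-0.9, 0.5, 0, 0], [-0.9, 0.5, 0, 0], [-0.9, 0.5, 0, 0], [-0.9, 0.5, 0, 0]]}}

```text
clock: 5.3
eef_pos: [0.491, 0.1652, 0.3162]
tool_rot: [0.707, 0.708, -0.001, -0.0]
ft_force: [0.5, 0.3, -5.5]
grip_width: 0.0187
grasp_force: 59.0
```

>>> {"name": "apply_moves", "arguments": {"commands": [[-0.9, 0.5, 0, 0], [-0.9, 0.5, 0, 0], [-0.9, 0.6, 0, 0], [-0.9, 0.6, 0, 0], [-0.9, 0.6, 0, 0]]}}

```text
clock: 5.72
eef_pos: [0.5472, 0.0754, 0.3162]
tool_rot: [0.707, 0.708, -0.001, -0.001]
ft_force: [0.1, 0.5, -5.6]
grip_width: 0.0189
grasp_force: 59.0
```

>>> {"name": "apply_moves", "arguments": {"commands": [[-0.9, 0.6, 0, -0.026], [-0.8, 0.4, 0, 0], [-0.6, 0.3, 0, 0], [-0.4, 0.2, 0, 0], [-0.1, 0.05, 0, 0]]}}

```text
clock: 6.13
eef_pos: [0.58, 0.0203, 0.3165]
tool_rot: [0.697, 0.717, -0.001, -0.0]
ft_force: [-0.4, -0.4, -5.2]
grip_width: 0.0188
grasp_force: 59.0
```

>>> {"name": "apply_moves", "arguments": {"commands": [[0, 0, 0, 0], [0, 0, 0, 0], [0, 0, 0, 0], [0, 0, 0, 0], [0, 0, 0, 0]]}}

```text
clock: 6.55
eef_pos: [0.5798, 0.023, 0.3175]
tool_rot: [0.696, 0.718, 0.0, -0.0]
ft_force: [1.1, 0.0, -5.3]
grip_width: 0.0191
grasp_force: 59.0
```

Run:
```python
from h import *
snap("e")
crops([("e_scene",265,120,135,150,4,0,0),("e_top",240,110,110,110,2.3,545,0)],"c6",(800,600))
go(.5794,.0205,.262,1.7)
```

```text
t 6.65 pos [0.5799 0.0228 0.3175] yaw 1.75 tilt 0.01 shift units [-0.113 -0.027  2.774] roll units 0.001
```

View pics/c6.png

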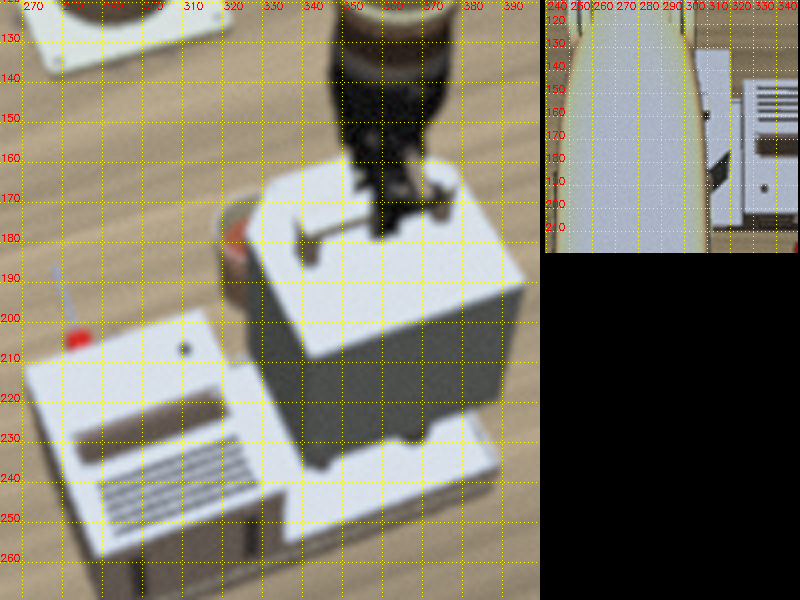

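The tank hangs over the bay, in line with the pegs visible at (345,233) and (368,227). Lowering it now.

>>> {"name": "apply_moves", "arguments": {"commands": [[-0.11, -0.03, 0.3, 0], [0, 0, 0.6, 0], [0, 0, 0.6, 0], [0, 0, 0.6, 0], [0, 0, 0.4, 0]]}}

```text
clock: 7.07
eef_pos: [0.5788, 0.0199, 0.2655]
tool_rot: [0.697, 0.717, -0.001, -0.001]
ft_force: [-0.4, -0.3, -6.9]
grip_width: 0.0189
grasp_force: 59.0
```

>>> {"name": "apply_moves", "arguments": {"commands": [[0, 0, 0.15, 0], [0, 0, 0.15, 0], [0, 0, 0.15, 0], [0, 0, 0.15, 0], [0, 0, 0.1, 0]]}}

```text
clock: 7.48
eef_pos: [0.5797, 0.02, 0.2535]
tool_rot: [0.697, 0.717, 0.0, 0.0]
ft_force: [-0.1, 0.2, -5.6]
grip_width: 0.0191
grasp_force: 59.0
```

>>> {"name": "apply_moves", "arguments": {"commands": [[0, 0, 0.15, 0], [0, 0, 0.15, 0], [0, 0, 0.15, 0], [0, 0, 0.1, 0], [0, 0, 0.1, 0]]}}

```text
clock: 7.9
eef_pos: [0.5794, 0.02, 0.24]
tool_rot: [0.697, 0.718, -0.0, -0.0]
ft_force: [0.0, -0.2, -5.2]
grip_width: 0.019
grasp_force: 59.0
```

Clean engagement, no side force. Last few millimetres next.

>>> {"name": "apply_moves", "arguments": {"commands": [[0, 0, 0.06, 0], [0, 0, 0.06, 0], [0, 0, 0.06, 0], [0, 0, 0.06, 0], [0, 0, 0, 0]]}}

```text
clock: 8.32
eef_pos: [0.5794, 0.02, 0.2354]
tool_rot: [0.697, 0.717, -0.0, -0.0]
ft_force: [-0.2, -0.1, -6.1]
grip_width: 0.0188
grasp_force: 59.0
```

>>> {"name": "apply_moves", "arguments": {"commands": [[0, 0, 0.04, 0], [0, 0, 0.04, 0], [0, 0, 0.03, 0], [0, 0, 0, 0], [0, 0, 0, 0]]}}

```text
clock: 8.73
eef_pos: [0.5794, 0.0199, 0.2353]
tool_rot: [0.697, 0.717, 0.001, 0.001]
ft_force: [-3.7, -1.2, 4.9]
grip_width: 0.0188
grasp_force: 60.5
```

>>> {"name": "apply_moves", "arguments": {"commands": [[0, 0, 0, 0], [0, 0, 0, 0], [0, 0, 0, 0], [0, 0, 0, 0], [0, 0, 0, 0]], "claw": 0}}

```text
clock: 9.15
eef_pos: [0.5797, 0.0201, 0.2333]
tool_rot: [0.697, 0.718, 0.0, 0.0]
ft_force: [-0.5, 1.3, 0.1]
grip_width: 0.0781
grasp_force: 0.0
```

>>> {"name": "apply_moves", "arguments": {"commands": [[0, 0, 0, 0], [0, 0, -0.3, 0], [0, 0, -0.6, 0], [0, 0, -0.9, 0], [0, 0, -0.9, 0]]}}

```text
clock: 9.57
eef_pos: [0.5792, 0.02, 0.2878]
tool_rot: [0.697, 0.717, -0.0, -0.0]
ft_force: [0.6, 0.1, -0.3]
grip_width: 0.0855
grasp_force: 0.0
```

Run:
```python
from h import *
go(.5194,-.3748,.22,-7)
snap("f")
crops([("f_scene",265,130,135,150,4,0,0)],"c7",(540,600))
print(proj("f_scene",[[.5794+x-.03*y,.0177+y+.03*x,.195] for x,y in((.075,-.08),(.075,.08),(-.04,-.08))]).round(1).tolist())
```

```text
t 9.57 pos [0.5792 0.02   0.2878] yaw 1.7 tilt 0.07 shift units [-19.643  -3.566   3.393] roll units 0.145
[[340.3, 226.1], [391.3, 208.0], [324.8, 195.3]]
```

View pics/c7.png

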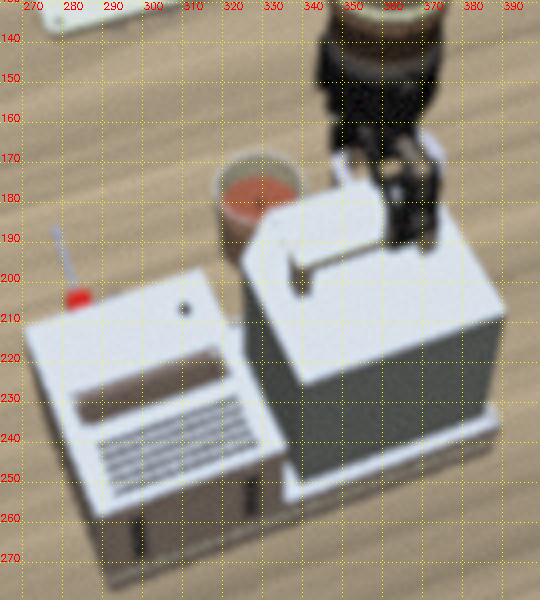

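The tank sits home: its top corners at (340.7,225.2) and (390.7,206.5) match the predicted seated ones within about 1.5 px. On to the filter.

>>> {"name": "apply_moves", "arguments": {"commands": [[-0.98, -0.18, 0, 0], [-0.98, -0.18, 0, 0], [-0.98, -0.18, 0, 0], [-0.98, -0.18, 0, 0], [-0.98, -0.18, 0, 0]]}}

```text
clock: 10.08
eef_pos: [0.564, -0.0793, 0.2867]
tool_rot: [0.696, 0.718, -0.0, -0.0]
ft_force: [0.6, -0.3, 0.7]
grip_width: 0.0853
grasp_force: 0.0
```

>>> {"name": "apply_moves", "arguments": {"commands": [[-0.98, -0.18, 0, 0], [-0.98, -0.18, 0, 0], [-0.98, -0.18, 0, 0], [-0.98, -0.18, 0, 0], [-0.98, -0.18, 0, 0]]}}

```text
clock: 10.5
eef_pos: [0.5489, -0.1778, 0.2867]
tool_rot: [0.697, 0.718, -0.0, -0.0]
ft_force: [-0.4, 0.3, -0.6]
grip_width: 0.0856
grasp_force: 0.0
```

>>> {"name": "apply_moves", "arguments": {"commands": [[-0.98, -0.18, 0, 0], [-0.98, -0.18, 0, 0], [-0.98, -0.18, 0, 0], [-0.98, -0.18, 0, 0], [-0.98, -0.18, 0, 0]]}}

```text
clock: 10.92
eef_pos: [0.5338, -0.2764, 0.2866]
tool_rot: [0.697, 0.717, -0.0, -0.0]
ft_force: [0.4, -0.0, -0.2]
grip_width: 0.0853
grasp_force: 0.0
```

>>> {"name": "apply_moves", "arguments": {"commands": [[-0.98, -0.18, 0, 0], [-0.98, -0.18, 0, 0], [-0.98, -0.18, 0, 0], [-0.98, -0.18, 0, 0.07], [-0.98, -0.18, 0, 0.075]]}}

```text
clock: 11.33
eef_pos: [0.5174, -0.3745, 0.2865]
tool_rot: [0.75, 0.661, -0.0, -0.0]
ft_force: [0.1, -1.2, 1.0]
grip_width: 0.0853
grasp_force: 0.0
```

>>> {"name": "apply_moves", "arguments": {"commands": [[0, 0, 0.5, 0], [0, 0, 0.5, 0], [0, 0, 0.5, 0], [0, 0, 0.5, 0], [0, 0, 0, 0]]}}

```text
clock: 11.75
eef_pos: [0.5167, -0.3727, 0.2441]
tool_rot: [0.749, 0.663, -0.001, -0.003]
ft_force: [-0.2, -0.0, -1.1]
grip_width: 0.0851
grasp_force: 0.0
```

Run:
```python
from h import *
go(.5184,-.3748,.138,-7)
snap("g")
crops([("g_scene",185,190,75,75,7,0,0),("g_top",395,160,60,60,4.5,530,0)],"c8",(800,525))
```

```text
t 11.75 pos [ 0.5167 -0.3727  0.2441] yaw -6.98 tilt 0.3 shift units [-0.108  0.122  5.302] roll units 0.0
```

View pics/c8.png

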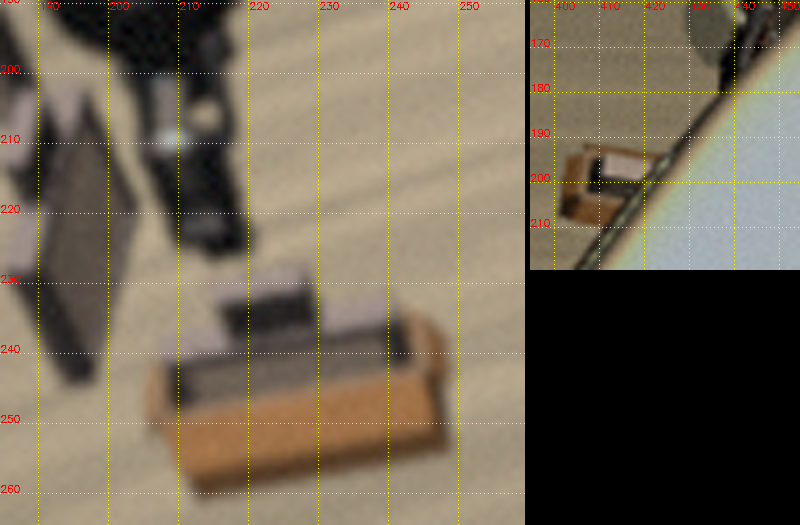

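The open gripper is above the carton's filter: tab at scene (222,231), panel ends at (209,240) and (240,234). Descend and grip.

>>> {"name": "apply_moves", "arguments": {"commands": [[-0.1, 0.11, 0.8, 0], [0, 0, 0.8, 0], [0, 0, 0.8, 0], [0, 0, 0.8, 0], [0, 0, 0.8, 0]]}}

```text
clock: 12.27
eef_pos: [0.5203, -0.376, 0.1677]
tool_rot: [0.749, 0.663, 0.0, 0.001]
ft_force: [1.0, 0.1, 0.4]
grip_width: 0.0854
grasp_force: 0.0
```

>>> {"name": "apply_moves", "arguments": {"commands": [[0, 0, 0.7, 0], [0, 0, 0.5, 0], [0, 0, 0.1, 0], [0, 0, 0, 0], [0, 0, 0, 0]]}}

```text
clock: 12.68
eef_pos: [0.5202, -0.3762, 0.1424]
tool_rot: [0.749, 0.663, 0.0, 0.001]
ft_force: [-0.2, 0.1, -0.1]
grip_width: 0.0854
grasp_force: 0.0
```

>>> {"name": "apply_moves", "arguments": {"commands": [[0, 0, 0, 0], [0, 0, 0, 0], [0, 0, 0, 0], [0, 0, 0, 0], [0, 0, 0, 0]], "claw": 1}}

```text
clock: 13.1
eef_pos: [0.5197, -0.376, 0.1416]
tool_rot: [0.749, 0.663, 0.0, 0.0]
ft_force: [-0.2, -0.1, -0.4]
grip_width: 0.0252
grasp_force: 0.0
```

>>> {"name": "apply_moves", "arguments": {"commands": [[0, 0, 0, 0], [0, 0, 0, 0], [0, 0, 0, 0], [0, 0, 0, 0], [0, 0, 0, 0]]}}

```text
clock: 13.52
eef_pos: [0.5198, -0.3761, 0.1416]
tool_rot: [0.749, 0.663, 0.0, 0.0]
ft_force: [0.2, 1.2, 2.1]
grip_width: 0.0111
grasp_force: 59.5
```

>>> {"name": "apply_moves", "arguments": {"commands": [[0, 0, -0.2, 0], [0, 0, -0.4, 0], [0, 0, -0.6, 0], [0, 0, -0.6, 0], [0, 0, -0.6, 0]]}}

```text
clock: 13.93
eef_pos: [0.5194, -0.3757, 0.1899]
tool_rot: [0.749, 0.663, -0.0, -0.0]
ft_force: [0.1, -1.2, -0.9]
grip_width: 0.0111
grasp_force: 59.1
```

>>> {"name": "apply_moves", "arguments": {"commands": [[0, 0, -0.7, 0], [0, 0, -0.8, 0], [0, 0, -0.8, 0], [0, 0, -0.8, 0], [0, 0, -0.8, 0]]}}

```text
clock: 14.35
eef_pos: [0.5194, -0.3757, 0.2684]
tool_rot: [0.749, 0.663, -0.0, -0.0]
ft_force: [0.0, -0.6, -1.1]
grip_width: 0.0112
grasp_force: 59.1
```

>>> {"name": "apply_moves", "arguments": {"commands": [[0, 0, -0.7, 0], [0, 0, -0.6, 0], [0, 0, -0.4, 0], [0, 0, 0, 0], [0, 0, 0, 0]]}}

```text
clock: 14.77
eef_pos: [0.5197, -0.376, 0.3015]
tool_rot: [0.749, 0.663, 0.0, 0.0]
ft_force: [0.4, 0.3, -1.5]
grip_width: 0.0111
grasp_force: 59.2
```

Run:
```python
from h import *
go(.5845,-.1498,.30,1.7)
snap("i")
crops([("i_scene",190,150,80,85,7,0,0),("i_top",400,150,60,60,3.9,565,0)],"c9",(799,595))
o=bot.get_obs()["eef_pos"]
a=np.radians(-7);d=np.array([-np.sin(a),np.cos(a)]);n=np.array([np.cos(a),np.sin(a)])
for lab,y,z in(("panel top L",.05,.105),("panel top R",-.05,.105),("bot L",.05,0),("bot R",-.05,0),("tab L",.02,.143),("tab R",-.02,.143)):
    print(lab,proj("i_scene",[*(o[:2]+y*d+.007*n),o[2]-.1376+z])[0].round(1))
```

```text
t 14.77 pos [ 0.5197 -0.376   0.3015] yaw -7.0 tilt 0.03 shift units [11.62   1.837  0.073] roll units -0.145
panel top L [231.7 204.9]
panel top R [194.1 212.3]
bot L [238.6 225.5]
bot R [203.7 232.5]
tab L [217.5 198.9]
tab R [202.  201.9]
```

View pics/c9.png

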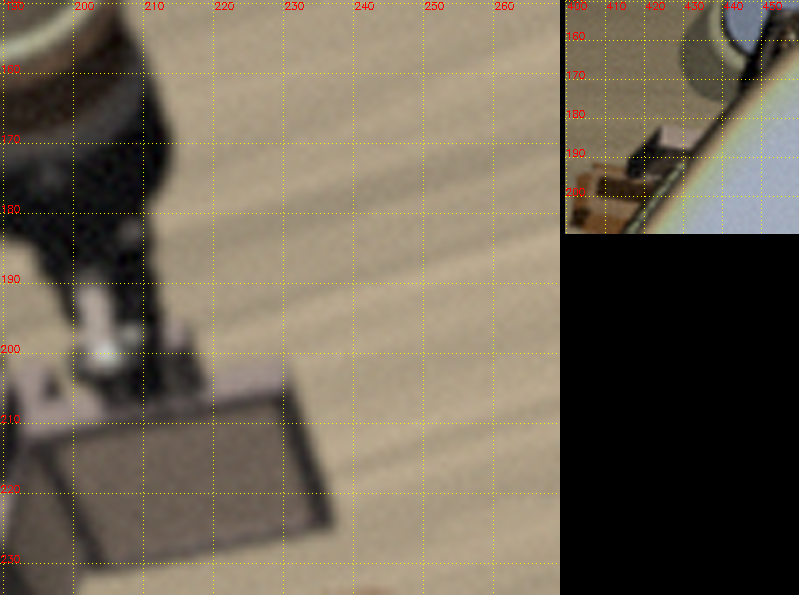

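The filter is held straight, with panel corners at (231.2,205.6), (236.9,224.5) and (203.8,230.6), within about 2 px of prediction. Carry it to the slot.

>>> {"name": "apply_moves", "arguments": {"commands": [[0.5, 0.13, 0, 0], [0.9, 0.13, 0, 0], [0.9, 0.13, 0, 0], [0.9, 0.13, 0, 0], [0.9, 0.13, 0, 0]]}}

```text
clock: 15.28
eef_pos: [0.5425, -0.2945, 0.3003]
tool_rot: [0.749, 0.663, -0.0, -0.001]
ft_force: [-0.4, 0.3, -1.0]
grip_width: 0.011
grasp_force: 59.2
```

>>> {"name": "apply_moves", "arguments": {"commands": [[0.9, 0.13, 0, 0], [0.9, 0.13, 0, 0], [0.9, 0.13, 0, 0], [0.9, 0.13, 0, 0], [0.9, 0.13, 0, 0]]}}

```text
clock: 15.7
eef_pos: [0.5663, -0.2065, 0.3005]
tool_rot: [0.749, 0.663, -0.0, -0.001]
ft_force: [0.1, -0.0, -1.0]
grip_width: 0.0111
grasp_force: 59.2
```

>>> {"name": "apply_moves", "arguments": {"commands": [[0.9, 0.13, 0, 0], [0.9, 0.13, 0, 0], [0.7, 0.13, 0, 0], [0.5, 0.13, 0, -0.07], [0, 0, 0, -0.075]]}}

```text
clock: 16.12
eef_pos: [0.5845, -0.1472, 0.3007]
tool_rot: [0.694, 0.72, 0.0, -0.001]
ft_force: [-0.4, 0.1, -1.2]
grip_width: 0.0113
grasp_force: 59.2
```

>>> {"name": "apply_moves", "arguments": {"commands": [[0, 0, 0, 0], [0, 0, 0, 0], [0, 0, 0, 0], [0, 0, 0, 0], [0, 0, 0, 0]]}}

```text
clock: 16.53
eef_pos: [0.5839, -0.1505, 0.3012]
tool_rot: [0.697, 0.717, -0.0, -0.0]
ft_force: [0.8, 0.6, -1.0]
grip_width: 0.0113
grasp_force: 59.2
```

Run:
```python
from h import *
go(.5845,-.1498,.28,1.7)
print("slot px scene",proj("a_scene",[.5845,-.1498,.135]).round(1), "tri",tri([("a_scene",(302.2,225.7)),("a_top",(351,173))]))
snap("j")
crops([("j_scene",255,150,100,120,5,0,0)],"c10",(500,600))
o=bot.get_obs()["eef_pos"];a=np.radians(1.7);d=np.array([-np.sin(a),np.cos(a)]);n=np.array([np.cos(a),np.sin(a)])
for lab,y,z in(("panel top L",.05,.105),("panel top R",-.05,.105),("bot L",.05,0),("bot R",-.05,0)):
    print(lab,proj("j_scene",[*(o[:2]+y*d+.007*n),o[2]-.1376+z])[0].round(1))
```

```text
t 16.53 pos [ 0.5839 -0.1505  0.3012] yaw 1.61 tilt 0.01 shift units [0.032 0.032 1.062] roll units -0.001
slot px scene [[302.7 226.4]] tri [ 0.58334369 -0.14997544  0.13744108]
panel top L [318.  196.5]
panel top R [283.3 208.1]
bot L [318.8 217.5]
bot R [286.5 228.6]
```

View pics/c10.png

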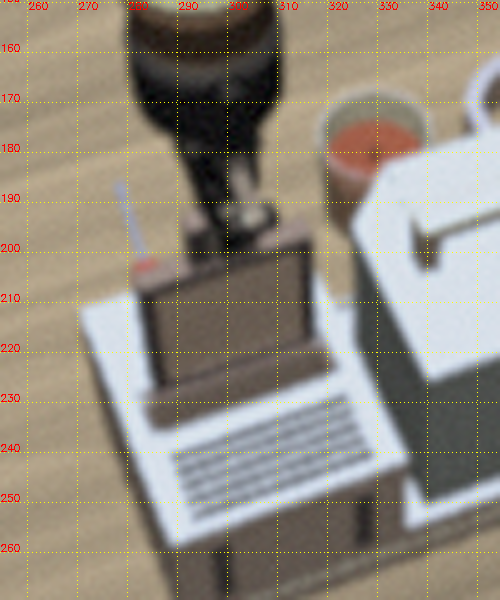

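The filter's lower edge, (285.5,227.5) to (318.1,218.5), lies right above the slot, about 1 mm short in y. I'll lower it slowly while watching the force.

>>> {"name": "apply_moves", "arguments": {"commands": [[0.08, 0.03, 0.2, 0], [0, 0, 0.3, 0], [0, 0, 0.3, 0], [0, 0, 0.3, 0], [0, 0, 0.1, 0]]}}

```text
clock: 17.05
eef_pos: [0.5839, -0.1483, 0.2755]
tool_rot: [0.697, 0.717, -0.001, -0.001]
ft_force: [-0.2, -0.1, -1.0]
grip_width: 0.0109
grasp_force: 59.1
```

>>> {"name": "apply_moves", "arguments": {"commands": [[0, 0, 0.1, 0], [0, 0, 0.1, 0], [0, 0, 0.1, 0], [0, 0, 0.1, 0], [0, 0, 0.1, 0]]}}

```text
clock: 17.47
eef_pos: [0.5847, -0.1485, 0.2673]
tool_rot: [0.697, 0.717, 0.0, 0.0]
ft_force: [0.5, 0.1, 0.2]
grip_width: 0.011
grasp_force: 59.1
```

>>> {"name": "apply_moves", "arguments": {"commands": [[0, 0, 0.1, 0], [0, 0, 0.1, 0], [0, 0, 0.1, 0], [0, 0, 0.1, 0], [0, 0, 0.1, 0]]}}

```text
clock: 17.88
eef_pos: [0.5846, -0.1485, 0.2571]
tool_rot: [0.697, 0.717, -0.0, 0.0]
ft_force: [0.4, 0.0, -2.4]
grip_width: 0.0108
grasp_force: 59.1
```

>>> {"name": "apply_moves", "arguments": {"commands": [[0, 0, 0.3, 0], [0, 0, 0.4, 0], [0, 0, 0.4, 0], [0, 0, 0.4, 0], [0, 0, 0.3, 0]]}}

```text
clock: 18.3
eef_pos: [0.584, -0.1483, 0.2196]
tool_rot: [0.697, 0.718, -0.0, -0.001]
ft_force: [0.5, -0.1, -1.1]
grip_width: 0.0107
grasp_force: 59.2
```

>>> {"name": "apply_moves", "arguments": {"commands": [[0, 0, 0.4, 0], [0, 0, 0.4, 0], [0, 0, 0.4, 0], [0, 0, 0.4, 0], [0, 0, 0.4, 0]]}}

```text
clock: 18.72
eef_pos: [0.5845, -0.1485, 0.1804]
tool_rot: [0.697, 0.717, -0.0, -0.0]
ft_force: [-0.5, -0.3, -2.1]
grip_width: 0.0106
grasp_force: 59.2
```

>>> {"name": "apply_moves", "arguments": {"commands": [[0, 0, 0.15, 0], [0, 0, 0.15, 0], [0, 0, 0.1, 0], [0, 0, 0.1, 0], [0, 0, 0.05, 0]]}}

```text
clock: 19.13
eef_pos: [0.5847, -0.1485, 0.1704]
tool_rot: [0.697, 0.718, 0.0, 0.0]
ft_force: [0.1, 0.6, -0.2]
grip_width: 0.0114
grasp_force: 59.1
```

>>> {"name": "apply_moves", "arguments": {"commands": [[0, 0, 0.03, 0], [0, 0, 0.03, 0], [0, 0, 0, 0], [0, 0, 0, 0], [0, 0, 0, 0]]}}

```text
clock: 19.55
eef_pos: [0.5847, -0.1485, 0.1693]
tool_rot: [0.697, 0.717, 0.0, 0.0]
ft_force: [1.0, 0.3, -1.8]
grip_width: 0.0108
grasp_force: 59.1
```

>>> {"name": "apply_moves", "arguments": {"commands": [[0, 0, 0.03, 0], [0, 0, 0.03, 0], [0, 0, 0.03, 0], [0, 0, 0, 0], [0, 0, 0, 0]]}}

```text
clock: 19.97
eef_pos: [0.5847, -0.1485, 0.1676]
tool_rot: [0.697, 0.717, 0.0, 0.0]
ft_force: [-0.5, -0.8, 1.1]
grip_width: 0.0106
grasp_force: 59.4
```

>>> {"name": "apply_moves", "arguments": {"commands": [[0, 0, 0, 0], [0, 0, 0, 0], [0, 0, 0, 0], [0, 0, 0, 0], [0, 0, 0, 0]], "claw": 0}}

```text
clock: 20.38
eef_pos: [0.5846, -0.1485, 0.1673]
tool_rot: [0.697, 0.717, -0.0, -0.0]
ft_force: [-0.0, 0.4, -1.0]
grip_width: 0.0707
grasp_force: 0.0
```

>>> {"name": "apply_moves", "arguments": {"commands": [[0, 0, 0, 0], [0, 0, -0.3, 0], [0, 0, -0.6, 0], [0, 0, -0.9, 0], [0, 0, -0.9, 0]]}}

```text
clock: 20.8
eef_pos: [0.5842, -0.1484, 0.2218]
tool_rot: [0.697, 0.717, -0.0, -0.001]
ft_force: [1.0, -0.3, -0.5]
grip_width: 0.0857
grasp_force: 0.0
```

>>> {"name": "apply_moves", "arguments": {"commands": [[0, 0, -0.9, 0], [0, 0, -0.9, 0], [0, 0, -0.9, 0], [0, 0, -0.9, 0], [0, 0, -0.5, 0]]}}

```text
clock: 21.22
eef_pos: [0.5851, -0.1486, 0.3064]
tool_rot: [0.697, 0.717, 0.001, 0.002]
ft_force: [0.5, -0.9, 0.8]
grip_width: 0.0853
grasp_force: 0.0
```

Run:
```python
from h import *
snap("k")
crops([("k_scene",262,150,135,125,5.9,0,0)],"c11",(796,600))
a=.03;d=np.array([-np.sin(a),np.cos(a)]);n=np.array([np.cos(a),np.sin(a)]);o=np.array([.5845,-.1498])
for x,y,z in((.006,.02,.173),(.006,-.02,.173),(.006,.02,.136),(.006,-.02,.136),(.007,.05,.136),(.007,-.05,.136)):
    print(x,y,z,proj("k_scene",[*(o+y*d+x*n),z])[0].round(1))
print(bot.get_obs()["eef_pos"])
```

```text
0.006 0.02 0.173 [309.2 218.9]
0.006 -0.02 0.173 [296.3 223.4]
0.006 0.02 0.136 [309.7 225.6]
0.006 -0.02 0.136 [297.1 230. ]
0.007 0.05 0.136 [319.2 222.6]
0.007 -0.05 0.136 [287.5 233.7]
[ 0.5856172  -0.1487442   0.30635727]
```

View pics/c11.png

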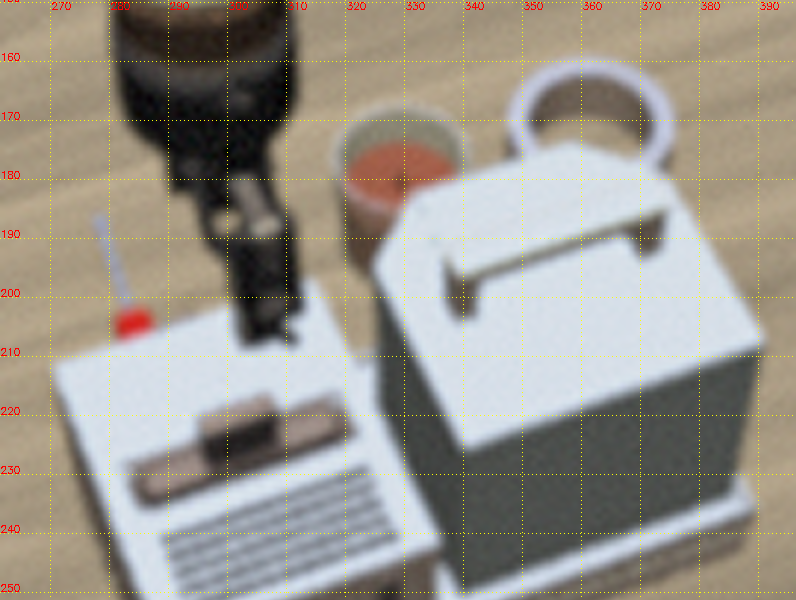

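The panel is flush in the slot, with its tab edge at (295.7,222.9) to (308.1,217.8), within about 1 px of the fully-in prediction. The tank sits level on its deck and the gripper is clear, so I'm handing in.

```bash
python3 -c "
from workcell import bot
print(bot.job_done())"
```

```text
the job is handed in; nothing more can be done
None
```

The filter is fully down in the slot and the tank sits home on its pegs, front to front, as checked in the last camera view; I handed the job in at about 21 s, and no verdict came back.

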